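# Shift the photometer's cell changer into slot three

### The arm

A 6-joint arm with a two-finger parallel gripper is mounted at the origin on the work surface. World frame = base frame: x ahead of the robot, y to its left, z up, the work surface at z = 0. Lengths are in mm, angles in rad, forces in N, time in s.
With the tool pointing down it reaches from about 350 to 1000 mm from the base axis. Payload 7.1 kg.
Tool frame: the origin (TCP) lies between the finger pads, 19 mm behind the fingertips; this is the grasp point; z points along the fingers, y is the line along which they close (so a half turn about z gives the same grasp; the last joint's range is limited). The gripper opens to 85 mm and grips with 20 to 120 N. Pads are 22 mm wide; open, the fingers measure 114 mm over their backs; the gripper's body (76 mm by 85 mm) begins 54 mm behind the grasp point. The pads swing forward as they close: fully open they stand 13 mm farther back than shut.
Start: joints at [1.228, 0.423, 1.63, -0, 1.089, -0.019], TCP at [198.825, 592.515, 250.019] pointing down, gripper open.
Joint ranges: [-3, 3], [-0.9, 2.11], [0.09, 2.58], [-1.31, 4.45], [0.11, 2.69], [-2.54, 2.54]. Speed limits (rad/s): [2.39, 2.39, 3.01, 3.14, 3.14, 3.14].

### API

Orientations are given as a unit quaternion [x, y, z, w].
In Python, from plant import telemetry, optics, arm gives the robot as it stands.
- The arm moves only by the tool arm_command, never from a script. Its argument "series" is a list that holds one entry, the list of rows, each a list of 7 numbers: the turn, a rotation vector about the tool's x, y, z in rad, then the shift along the tool's x, y, z in mm, then the closure, from 0 (fully open) to 1 (shut). In form: [[[ax, ay, az, x, y, z, jaw], ...]]. A call has 1 to 12 rows; each row is the pose to reach, as a shift and turn from the pose commanded when the call began, along the tool's axes at that moment; what a row does not reach only later rows make up. A row lasts 1/10 s, in which the tool goes at most 50 mm and 8.59 degrees, less where a joint would pass 70% of its speed; a pose out of reach is approached as far as the arm can. A call with a gripper value outside its range is refused whole. The fingers move at their own pace and stop on an object; the grip force is fixed at half the most. Time passes only in rows, so rows that repeat a pose let the fingers close. It gives the time, the measured TCP pose, the force, the opening and the grip force at its end, in the units of the state.
- telemetry.read_state(): the state, without advancing time (a new reading comes with each control period).
- optics.get_image(name): name is "scene" or "top"; returns a dict with "color" (420x560x3 uint8, red, green, blue), "K" (3x3 intrinsics, pixels), "dist" ([k1, k2, p1, p2, k3] as OpenCV has them; the pictures are not rectified), "rvec" (rotation vector, rad) and "tvec" (3), from world to camera coordinates, as OpenCV has them. Camera axes: x right, y down, z forward; pixel columns grow to the right and rows downward; lengths in mm; the calibration is good to about 2 mm. A picture is of the moment at which its call begins. There is no depth.
- arm.hand_in(): hands the job in; it is judged then, once.
The state is a dict: "clock": time; "q": joint angles; "joint_vel": joint speeds; "tau": joint torques, N m; "tcp_pos": TCP position; "ee_rot": TCP orientation; "wrist_force": force on the tool from outside, world axes, zero at the start; "ft_torque": the same for the moment, N m; "finger_gap": opening from 0.0 (shut) to 1.0 (fully open); "grip_force": force on a finger pad.
Only numpy, scipy, OpenCV 4.12 (cv2) and the standard library are available. Lean on these libraries where they do the work, as an engineer would, in place of code of your own. Each camera call takes 0.05 s, during which the arm holds its last target. There are 200 camera calls.

### The job

The red-topped cell-changer lever of the photometer has been left somewhere in the left-hand lane (seen from the robot) of its H-shaped gate. With the outside of your fingers, and without taking hold of it, push it to the cross passage, across to the right-hand lane, then forward (away from the robot) fully home into the third slot, the one with three dots on a green patch. Do not let it dip into the fourth slot (right-hand lane, near the robot), leave the cup, bottle and tip box where they stand, and finish clear of everything.

Things in the scene. Friction and masses are not known exactly. Their poses are not given: they have to be found in the camera images.
- photometer: White bench photometer, fixed; housing spans x -125 to +145, y -120 to +220 mm in its frame, flat deck 130 mm high. Origin on the bench below the gate's centre; x points forward (away from the robot; the display front faces -x), y left, z up; yawed up to 0.42 rad. The lever's pivot is 50 mm above this origin. On the deck only the lever and the cup rise above 10 mm.
- gate (a point): Centre of the aluminium gate plate's upper face, 96 x 112 mm, 134 mm above the bench; axes as the photometer. Its H-shaped slot is 14 mm wide: lanes along x at y = +22 (left) and -22 mm (right), 60 mm long, joined by a cross passage along y at x = 0. Slot 1 is left forward, 2 left near, 3 right forward (three white dots on a green patch), 4 right near.
- shift_cross (a joint): Sideways lean of the lever about the photometer's x axis, rad: 0 upright, positive leans right (-y). End stops at -0.285 and +0.285; left lane about -0.27, right lane about +0.27. It can change lane only in the cross passage (shift_fore within about 0.03 of 0; to 0.05 the stem still slides in past the corner). Friction of about 2 N at the grip holds it where it is left, no spring.
- shift_fore (a joint): Fore-and-aft lean of the lever, rad: 0 is upright, in the cross passage; positive leans forward (+x of the photometer). End stops at -0.275 (home in slot 2 or 4) and +0.275 (home in slot 1 or 3). Friction of about 2 N at the grip holds it, no spring. The grip's centre moves 150 mm per rad, about 41 mm from the middle to each end.
- knob (a point): Centre of the lever's red cylindrical grip, 24 mm diameter and 44 mm long along the lever, 150 mm from the pivot (about 200 mm above the bench when upright, 190 mm in the corners of the gate). Its z axis runs up along the lever. Below the grip is a 10 mm steel stem.
- slot3 (a point): Fixed point where the grip's centre is when the lever is home in the third slot (41 mm forward and 41 mm right of the gate's centre, 194 mm above the bench); axes as the photometer.
- specimen_cup: Loose clear specimen cup with yellow screw lid, 48 mm diameter, 48 mm high, on the deck, left of the gate; origin at the centre of its underside. Not to be moved.
- reagent_bottle: Loose amber bottle with black cap, 60 mm diameter, 115 mm high, on the bench right of the photometer; origin at the centre of its underside. Not to be moved.
- tip_box: Loose blue pipette-tip box, 85 x 120 x 42 mm, on the bench left of the photometer; origin at the centre of its underside. Not to be moved.

How it is judged (in metres and radians):
On the way, in this order (a step that is already met when the one before it is completed fails the run):
1. the lever has been pushed across into the right-hand lane, at the cross passage (value of joint shift_cross above 0.22 rad and value of joint shift_fore between -0.12 and 0.12 rad).
2. the lever is home in the third slot (value of joint shift_fore above 0.24 rad and value of joint shift_cross above 0.22 rad), for 0.2 s.
At the end, for the whole second after the job is handed in: The lever rests home in slot three: shift_fore above 0.24 rad and shift_cross above 0.22 rad, its grip within 15 mm of site slot3 seen from above, at rest; cup, bottle and tip box each within 12 mm of where they started (all of step 2 and horizontal distance between knob and slot3 below 0.015 m and velocity of joint shift_fore between -0.05 and 0.05 rad/s and distance of each of specimen_cup, reagent_bottle, tip_box from where it was at the start of the episode below 0.012 m); the robot touches nothing.
It fails at once if the lever dips into the fourth slot (value of joint shift_cross above 0.15 rad and value of joint shift_fore below -0.13 rad).
It fails at once if the lever is taken between the fingers (tool point on the lever's axis while touching it) (contact force between the fingers and shift_fore above 0.5 N and x of the grasp point in the frame of knob between -0.012 and 0.012 m and y of the grasp point in the frame of knob between -0.012 and 0.012 m and z of the grasp point in the frame of knob between -0.06 and 0.03 m).
It fails at once if the specimen cup is moved, lifted or tipped (distance of specimen_cup from where it was at the start of the episode above 0.012 m or angle between specimen_cup's own z axis and vertical above 0.25 rad).
It fails at once if the reagent bottle is moved, lifted or tipped (distance of reagent_bottle from where it was at the start of the episode above 0.012 m or angle between reagent_bottle's own z axis and vertical above 0.25 rad).
It fails at once if the tip box is moved, lifted or tipped (distance of tip_box from where it was at the start of the episode above 0.012 m or angle between tip_box's own z axis and vertical above 0.25 rad).
It also fails if it takes over 58 s, if anything falls off the work surface, if the arm or the gripper's body presses on something with over 40 N, if the wrist force passes 120 N, or if a joint passes its speed limit or range.

## Working session

There is one attempt and no reset: what is moved stays moved. The work goes in short steps, Python scripts to look and compute and a tool call to move; the robot and the scene stay as the last step left them, time stands still between calls to the robot, and variables do not carry over. Pictures are saved under pics/ and viewed, at most 10 in all, crops included, and the job is handed in when it is done.

Besides the shell and the picture viewer there is one more tool, called after ">>>" as a command line: name --argument value ..., lists and objects as JSON in quotes. arm_command: Moves the arm, as the interface text tells. Its arguments: {"type":"object","properties":{"series":{"type":"array"}},"required":["series"]}

```bash
mkdir -p pics; python3 - <<'E'
from plant import telemetry, optics
import cv2,numpy as np
for n in("scene","top"):
    d=optics.get_image(n); cv2.imwrite(f"pics/{n}0.png",d["color"][:,:,::-1]); 
    R=cv2.Rodrigues(np.array(d["rvec"]))[0]; print(n,(-R.T@np.ravel(d["tvec"])).round(),np.array(d["K"]).round(1).tolist(),d["dist"])
print(telemetry.read_state())
E
```

```text
scene [1109.  694.  924.] [[467.9, 0.0, 277.9], [0.0, 467.9, 209.5], [0.0, 0.0, 1.0]] [-0.07051394  0.          0.          0.          0.        ]
top [ 358.  139. 1240.] [[488.7, 0.0, 277.2], [0.0, 488.7, 206.0], [0.0, 0.0, 1.0]] [-0.09502694  0.          0.          0.          0.        ]
{'clock': 0.1, 'q': array([ 1.22802048e+00,  4.23745900e-01,  1.63060901e+00, -3.33882441e-07,
        1.08859473e+00, -1.89726805e-02]), 'joint_vel': array([-0.00025926, -0.001636  , -0.00149659, -0.00050821, -0.00023012,
        0.00084152]), 'tau': array([-3.98810489e-04, -5.58428550e+01, -2.82443422e+01, -4.23271308e-05,
        3.04909190e-03,  5.42539351e-05]), 'tcp_pos': array([198.66271437, 592.09719862, 249.33676326]), 'ee_rot': array([ 1.61195097e-01,  9.86922327e-01, -6.67449233e-04, -1.21908061e-04]), 'wrist_force': array([-0.00120912,  0.48216132,  0.04471526]), 'ft_torque': array([ 0.01650407, -0.02631091, -0.03667609]), 'grip_force': 0.0, 'finger_gap': 1.0002469703710437}
```

View pics/scene0.png

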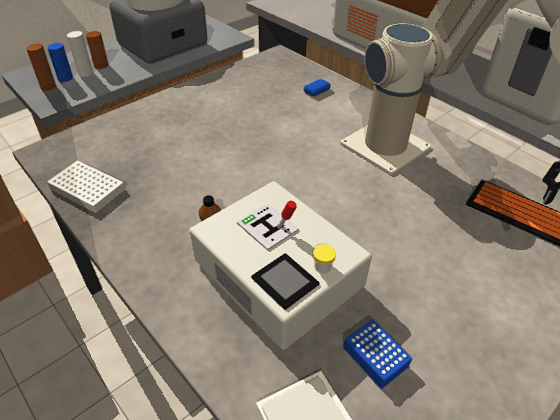

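View pics/top0.png

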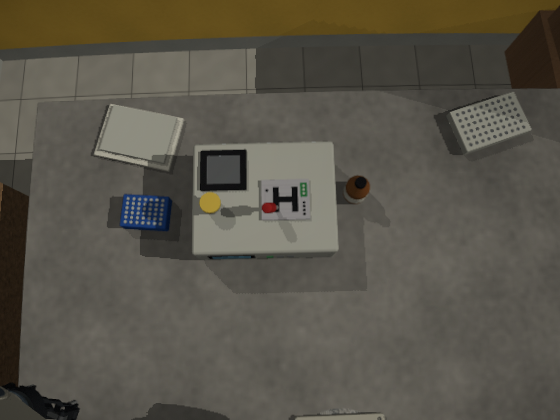

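The scene shows the photometer with the red grip near (288,210), the cup lid at (324,254), and the bottle behind the housing at (208,208). In the top view the grip is at (268,208), in the near part of the left lane. The gate is at about (286,200), the green patch at (304,188), the cup at (210,203) and the bottle at (357,188).

```bash
cat > h.py <<'E'
from plant import telemetry, optics
import cv2,numpy as np
def cam(n):
    d=optics.get_image(n); d["R"]=cv2.Rodrigues(np.array(d["rvec"]))[0]; d["C"]=-d["R"].T@np.ravel(d["tvec"])
    d["hsv"]=cv2.cvtColor(d["color"],cv2.COLOR_RGB2HSV); return d
def ray(d,uv):
    p=cv2.undistortPoints(np.array([[uv]],float),np.array(d["K"]),np.array(d["dist"]))[0,0]
    return d["R"].T@np.array([p[0],p[1],1])
def plane(d,uv,z):
    r=ray(d,uv); return d["C"]+r*(z-d["C"][2])/r[2]
def tri(ds,uvs):
    A=0;b=0
    for d,uv in zip(ds,uvs):
        r=ray(d,uv);r/=np.linalg.norm(r);P=np.eye(3)-np.outer(r,r);A=A+P;b=b+P@d["C"]
    x=np.linalg.solve(A,b)
    return x,[np.linalg.norm(np.cross(x-d["C"],ray(d,u)/np.linalg.norm(ray(d,u)))) for d,u in zip(ds,uvs)]
def blob(d,lo,hi,box):
    m=cv2.inRange(d["hsv"],lo,hi);k=np.zeros_like(m);x0,y0,x1,y1=box;k[y0:y1,x0:x1]=m[y0:y1,x0:x1]
    n,l,s,c=cv2.connectedComponentsWithStats(k)
    i=1+np.argmax(s[1:,4]); return c[i],s[i],l==i
def knob(s,t):
    bs=[blob(s,(0,180,90),(6,255,255),(190,150,370,300)),blob(t,(0,180,90),(6,255,255),(220,150,335,250))]
    return tri([s,t],[b[0] for b in bs]),[b[1].tolist() for b in bs]
E
python3 - <<'E'
from h import *
s,t=cam("scene"),cam("top")
print("knob",knob(s,t))
for nm,lo,hi,bs,bt in[("lid",(22,150,120),(32,255,255),(300,230,350,280),(190,185,230,225)),("green",(50,100,60),(80,255,255),(230,200,300,240),(290,175,320,205)),("blue",(105,150,60),(120,255,255),(330,310,420,390),(115,185,180,240))]:
    a,b=blob(s,lo,hi,bs),blob(t,lo,hi,bt); print(nm,tri([s,t],[a[0],b[0]]),a[1],b[1])
# black slot in top & scene
for d,b in((t,(255,175,318,225)),(s,(235,200,300,255))):
    c,st,m=blob(d,(0,0,0),(180,255,55),b); ys,xs=np.nonzero(m)
    P=np.array([plane(d,(x,y),134)[:2] for x,y in zip(xs,ys)]); print("slot",st,P.mean(0),cv2.minAreaRect(P.astype(np.float32)))
# housing deck top
m=cv2.inRange(t["hsv"],(0,0,150),(180,60,255)); n,l,q,c=cv2.connectedComponentsWithStats(m); i=l[240,240]; print(q[i])
cn=max(cv2.findContours((l==i).astype(np.uint8),0,2)[0],key=cv2.contourArea)
P=np.array([plane(t,p[0],130)[:2] for p in cn],np.float32);r=cv2.minAreaRect(P);print("deck",r,cv2.boxPoints(r))
for b in((345,172,375,208),):
    c,st,m_=blob(t,(0,0,0),(180,255,40),b);print("cap",st,plane(t,c,115))
a=cv2.resize(t["color"][140:265,185:380,::-1],None,fx=4,fy=4,interpolation=cv2.INTER_CUBIC);cv2.imwrite("pics/c1.png",a)
E
```

```text
knob ((array([583.56419086, 152.73032576, 190.19791983]), [np.float64(0.7354598839313239), np.float64(0.735459883931309)]), [[282, 201, 14, 19, 155], [262, 203, 14, 10, 109]])
lid (array([603.69979234, 285.86501685, 168.83299878]), [np.float64(0.38996559607108244), np.float64(0.3899655960712654)]) [313 245  23  20 349] [200 193  20  20 322]
green (array([636.54104208,  71.54828381, 132.88171296]), [np.float64(0.4240763286617126), np.float64(0.42407632866161143)]) [242 215  14   9  41] [300 183   7  13  42]
blue (array([619.82441867, 476.74882194,  16.91435606]), [np.float64(1.6425484497439853), np.float64(1.6425484497440181)]) [ 344  320   68   68 1777] [120 195  48  34 794]
slot [273 187  25  24 285] [617.11647488 112.03900302] ((615.7945556640625, 114.56068420410156), (55.76506042480469, 54.913238525390625), 88.32733154296875)
slot [251 214  28  23 174] [618.13791103 114.84415946] ((615.2659912109375, 117.21087646484375), (53.57167053222656, 55.86500930786133), 89.19051361083984)
[     0      0    560    420 234909]
deck ((641.83251953125, 126.4412841796875), (1519.978515625, 1060.9542236328125), 88.17539978027344) [[  87.426346 -616.27234 ]
 [1147.8428   -650.053   ]
 [1196.2386    869.1549  ]
 [ 135.82227   902.93555 ]]
cap [354 177  13  12 119] [653.98227456 -65.73541154 115.        ]
```

View pics/c1.png

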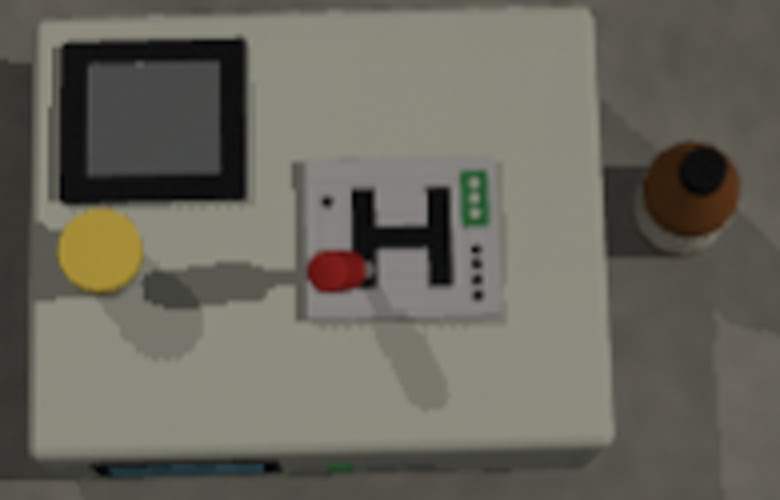

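The crop shows the H slot with its centre at about (402,236), its left lane centred at x=363 and its right lane at x=440. The red grip at (336,271) lies in the near part of the left lane, and the yaw is small. Next I fit the frame from these corners and edges.

```bash
python3 - <<'E'
from h import *
s,t=cam("scene"),cam("top")
f=lambda x,y,z:plane(t,(185+(x+.5)/4-.5,140+(y+.5)/4-.5),z)[:2]
for nm,a,b,z in[("deck rear",(45,17),(585,10),130),("deck front",(40,457),(605,443),130),("plate top",(305,162),(500,162),134),("plate bot",(300,319),(502,319),134),("right lane",(439,187),(440,285),134),("left deck",(40,25),(31,450),130),("rdeck",(594,18),(612,435),130)]:
    A,B=f(*a,z),f(*b,z); v=B-A; print(nm,A.round(1),B.round(1),np.arctan2(v[1],v[0]).round(4), np.linalg.norm(v).round(1))
c=f(402,236.5,134);print("centre",c)
# green patch and knob for check: yaw by lever stem
E
```

```text
deck rear [758.1 323.7] [ 7.52e+02 -3.00e-01] -1.5896 324.1
deck front [493.4 325.3] [491.4   2.5] -1.5768 322.8
plate top [661.7 169.6] [658.1  55.3] -1.6022 114.3
plate bot [568.2 174.7] [564.5  58.4] -1.6023 116.3
right lane [644.1  91.7] [585.7  93.3] 3.1129 58.5
left deck [753.1 326.7] [497.5 330.5] 3.1268 255.6
rdeck [746.8  -5.5] [495.9  -1.8] 3.1269 250.9
centre [615.09526732 114.28913939]
```

>>> arm_command --series '[[[0,0,-0.06,-40,-27,0,1],[0,0,-0.12,-80,-54,0,1],[0,0,-0.18,-120,-81,0,1],[0,0,-0.24,-160,-108,0,1],[0,0,-0.3,-200,-135,0,1],[0,0,-0.341,-240,-162,0,1],[0,0,-0.341,-280,-189,0,1],[0,0,-0.341,-320,-216,0,1],[0,0,-0.341,-360,-243,0,1],[0,0,-0.341,-400,-270,0,1],[0,0,-0.341,-440,-296,0,1],[0,0,-0.341,-459,-308,0,1]]]'

```text
clock: 1.5
tcp_pos: [538.0, 151.5, 250.2]
ee_rot: [-0.007, 1.0, -0.0, 0.001]
wrist_force: [0.0, 0.1, -0.1]
finger_gap: -0.001
grip_force: 0.0
```

```bash
cat >> h.py <<'E'
O=np.array([615.1,114.3]);YAW=-0.018
Rg=np.array([[np.cos(YAW),np.sin(YAW)],[-np.sin(YAW),np.cos(YAW)]])
loc=lambda p:(Rg@(np.array(p[:2])-O)).round(1)
def rep():
    st=telemetry.read_state();from scipy.spatial.transform import Rotation as Q
    print("t",st["clock"],"tcp loc",loc(st["tcp_pos"]),"z",st["tcp_pos"][2].round(1),"F",st["wrist_force"].round(1),"gap",round(st["finger_gap"],2))
    print("tool x,y world",Q.from_quat(st["ee_rot"]).as_matrix()[:,:2].T.round(3).tolist())
    s,t=cam("scene"),cam("top")
    try: k=knob(s,t);print("knob loc",loc(k[0][0]),"z",k[0][0][2].round(1),"res",k[0][1][0].round(1),k[1])
    except Exception as e: print(e)
    return s,t
E
python3 -c "
from h import *
s,t=rep();cv2.imwrite('pics/s2.png',s['color'][100:340,150:450,::-1].repeat(2,0).repeat(2,1))"
```

```text
t 1.5 tcp loc [-77.7  35.8] z 250.2 F [ 0.   0.1 -0.1] gap -0.0
tool x,y world [[-1.0, -0.015, -0.001], [-0.015, 1.0, -0.0]]
attempt to get argmax of an empty sequence
```

View pics/s2.png

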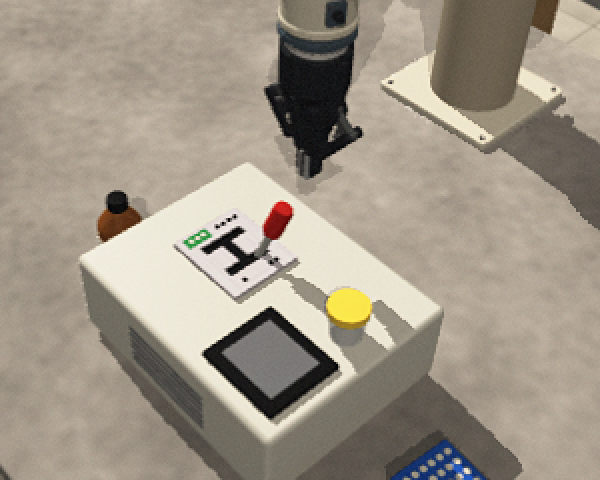

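The fingers are shut above and behind the lever, which still stands clear at (278,220) in this crop. The knuckles bulge sideways only well above the tips. Next I descend and push forward.

>>> arm_command --series '[[[0,0,0,0,2,30,1],[0,0,0,0,2,60,1],[0,0,0,0,2,60,1],[0,0,0,-8,2,60,1],[0,0,0,-14,2,60,1],[0,0,0,-20,2,60,1],[0,0,0,-26,2,60,1],[0,0,0,-32,2,60,1],[0,0,0,-38,2,60,1],[0,0,0,-44,2,60,1],[0,0,0,-46,2,60,1],[0,0,0,-46,2,60,1]]]'

```text
clock: 2.8
tcp_pos: [583.2, 157.4, 190.8]
ee_rot: [-0.008, 1.0, 0.0, 0.001]
wrist_force: [-1.9, -0.6, 5.2]
finger_gap: 0.005
grip_force: 0.0
```

```bash
cat >> h.py <<'E'
def knob1(d,box):
    c,st,_=blob(d,(0,180,90),(6,255,255),box); r=ray(d,c);r/=np.linalg.norm(r); w=d["C"]-np.array([*O,50.]);b=r@w;q=b*b-w@w+150**2
    p=d["C"]+r*(-b-np.sqrt(max(q,0))); L=loc(p); print("sphere knob",L,"z",p[2].round(1),"fore",np.arctan2(L[0],p[2]-50).round(3),st.tolist())
def rep1():
    s,t=rep()
    for d,b in((s,(190,150,370,300)),(t,(220,150,335,250))):
        try: knob1(d,b)
        except Exception as e: print("none")
    return s,t
E
python3 -c "
from h import *
rep1()"
```

```text
t 2.8 tcp loc [-32.7  42.5] z 190.8 F [-1.9 -0.6  5.2] gap 0.0
tool x,y world [[-1.0, -0.017, -0.002], [-0.017, 1.0, 0.0]]
attempt to get argmax of an empty sequence
sphere knob [-10.4  40.1] z 194.2 fore -0.072 [276, 205, 13, 18, 152]
none
```

>>> arm_command --series '[[[0,0,0,-3,0,0,1],[0,0,0,-6,0,0,1],[0,0,0,-9,0,0,1],[0,0,0,-10,0,0,1],[0,0,0,-10,0,0,1],[0,0,0,10,0,0,1],[0,0,0,30,0,0,1],[0,0,0,30,0,-40,1],[0,0,0,30,0,-75,1],[0,0,0,20,40,-75,1],[0,0,0,-10,60,-75,1],[0,0,0,-30,60,-75,1]]]'

```text
clock: 4.1
tcp_pos: [612.3, 220.4, 265.5]
ee_rot: [-0.01, 1.0, 0.001, 0.001]
wrist_force: [1.0, -0.7, 0.4]
finger_gap: 0.0
grip_force: 0.0
```

```bash
python3 -c "
from h import *
s,t=rep1();cv2.imwrite('pics/t3.png',cv2.resize(t['color'][140:265,185:380,::-1],None,fx=4,fy=4))"
```

```text
t 4.1 tcp loc [ -4.7 106. ] z 265.5 F [ 1.  -0.7  0.4] gap 0.0
tool x,y world [[-1.0, -0.02, -0.002], [-0.02, 1.0, 0.001]]
attempt to get argmax of an empty sequence
sphere knob [-0.5 40.7] z 194.4 fore -0.003 [273, 207, 12, 18, 147]
none
```

View pics/t3.png

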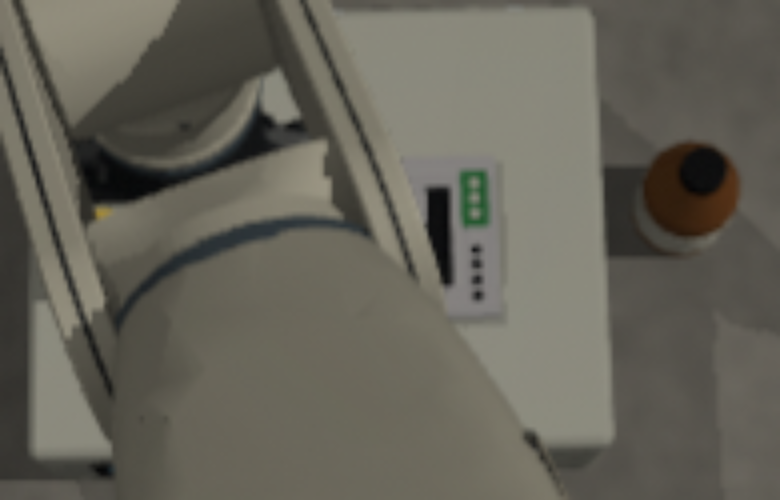

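The arm hides the lever in the top view. The scene view puts it upright in fore (-0.003), at the cross passage. Next I descend on its left and push right.

>>> arm_command --series '[[[0,0,0,-4,-2,35,1],[0,0,0,-4,-4,72,1],[0,0,0,-4,-6,74,1],[0,0,0,-4,-16,74,1],[0,0,0,-4,-26,74,1],[0,0,0,-4,-34,74,1],[0,0,0,-4,-42,74,1],[0,0,0,-4,-50,74,1],[0,0,0,-4,-58,74,1],[0,0,0,-4,-64,74,1],[0,0,0,-4,-70,74,1],[0,0,0,-4,-70,74,1]]]'

```text
clock: 5.4
tcp_pos: [621.4, 148.8, 199.0]
ee_rot: [-0.008, 1.0, 0.002, 0.007]
wrist_force: [-1.4, 5.2, 29.4]
finger_gap: 0.0
grip_force: 15.8
```

```bash
python3 -c "
from h import *
s,t=rep1();cv2.imwrite('pics/s4.png',s['color'][100:340,150:450,::-1].repeat(2,0).repeat(2,1))"
```

```text
t 5.4 tcp loc [ 5.7 34.6] z 199.0 F [-1.4  5.2 29.4] gap 0.0
tool x,y world [[-1.0, -0.016, -0.015], [-0.017, 1.0, 0.004]]
attempt to get argmax of an empty sequence
sphere knob [11.6 12.2] z 199.1 fore 0.078 [264, 202, 5, 15, 54]
none
```

View pics/s4.png

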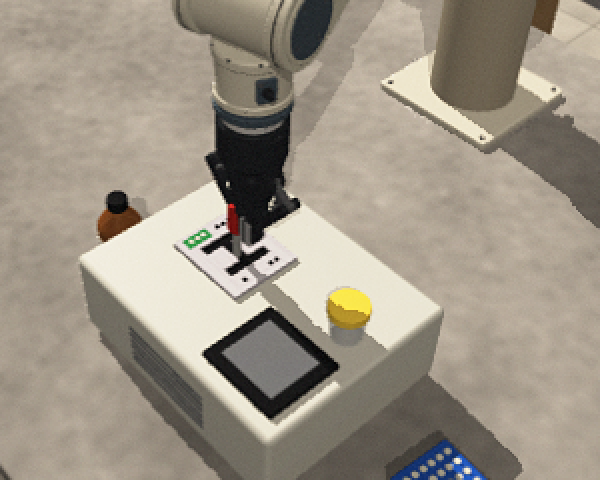

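The upward 29 N shows that the finger knuckle rests on the grip's top: in this crop the grip at (232,220) is tucked beside the fingers. I'll back off, rise and push again with the fingers higher.

>>> arm_command --series '[[[0,0,0,0,3,-8,1],[0,0,0,0,10,-12,1],[0,0,0,0,30,-14,1],[0,0,0,0,50,-14,1],[0,0,0,0,50,-14,1]]]'

```text
clock: 6.0
tcp_pos: [615.1, 199.7, 205.2]
ee_rot: [-0.009, 1.0, 0.0, 0.0]
wrist_force: [-0.0, -0.7, 0.1]
finger_gap: 0.002
grip_force: 0.0
```

```bash
python3 -c "
from h import *
s,t=rep1()
print(telemetry.read_state()['q'])"
```

```text
t 6.0 tcp loc [-1.6 85.4] z 205.2 F [-0.  -0.7  0.1] gap 0.0
tool x,y world [[-1.0, -0.019, -0.0], [-0.019, 1.0, 0.001]]
attempt to get argmax of an empty sequence
sphere knob [ 3.1 11.1] z 199.6 fore 0.021 [264, 198, 10, 19, 164]
none
[ 2.93008303e-01  5.04346339e-01  1.61313874e+00 -3.07512599e-04
  1.02478933e+00 -1.29574905e+00]
```

>>> arm_command --series '[[[0,0,0,-2,-8,-7,1],[0,0,0,-2,-20,-7,1],[0,0,0,-2,-30,-7,1],[0,0,0,-2,-40,-7,1],[0,0,0,-2,-48,-7,1],[0,0,0,-2,-56,-7,1],[0,0,0,-2,-64,-7,1],[0,0,0,-2,-70,-7,1],[0,0,0,-2,-76,-7,1],[0,0,0,-2,-82,-7,1],[0,0,0,-2,-88,-7,1],[0,0,0,-2,-88,-7,1]]]'

```text
clock: 7.3
tcp_pos: [618.6, 109.1, 211.7]
ee_rot: [-0.008, 1.0, -0.0, -0.0]
wrist_force: [-0.4, 0.9, -0.5]
finger_gap: 0.001
grip_force: 0.5
```

```bash
python3 -c "
from h import *
s,t=rep1();cv2.imwrite('pics/s5.png',s['color'][100:340,150:450,::-1].repeat(2,0).repeat(2,1))"
```

```text
t 7.3 tcp loc [ 3.6 -5.1] z 211.7 F [-0.4  0.9 -0.5] gap 0.0
tool x,y world [[-1.0, -0.017, 0.001], [-0.017, 1.0, -0.0]]
attempt to get argmax of an empty sequence
sphere knob [  8.3 -26.4] z 197.4 fore 0.056 [253, 190, 9, 20, 87]
none
```

View pics/s5.png

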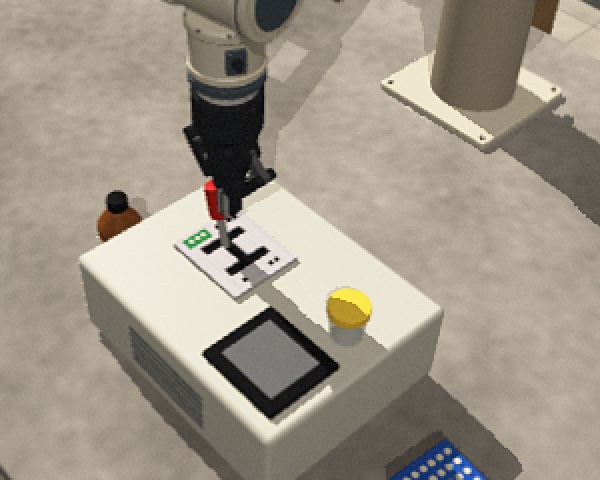

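The grip at (213,200) in this crop is now leaning toward the right lane, with no vertical load. I push about 10 mm further, then retreat left and up.

>>> arm_command --series '[[[0,0,0,2,-3,0,1],[0,0,0,2,-6,0,1],[0,0,0,2,-9,0,1],[0,0,0,2,-11,0,1],[0,0,0,2,-11,0,1]]]'

```text
clock: 7.9
tcp_pos: [616.9, 98.6, 212.0]
ee_rot: [-0.008, 1.0, -0.0, -0.0]
wrist_force: [-1.1, 1.2, -1.1]
finger_gap: -0.005
grip_force: 0.6
```

```bash
python3 -c "
from h import *
s,t=rep1()"
```

```text
t 7.9 tcp loc [  2.  -15.7] z 212.0 F [-1.1  1.2 -1.1] gap -0.0
tool x,y world [[-1.0, -0.017, 0.0], [-0.017, 1.0, -0.0]]
attempt to get argmax of an empty sequence
sphere knob [  8.3 -34.4] z 195.8 fore 0.057 [250, 189, 11, 20, 99]
none
```

>>> arm_command --series '[[[0,0,0,0,-2,0,1],[0,0,0,0,-4,0,1],[0,0,0,0,-5,0,1],[0,0,0,0,-5,0,1]]]'

```text
clock: 8.4
tcp_pos: [617.0, 93.8, 212.0]
ee_rot: [-0.008, 1.0, 0.0, -0.0]
wrist_force: [0.3, 2.4, -1.1]
finger_gap: 0.003
grip_force: 1.0
```

```bash
python3 -c "
from h import *
s,t=rep1()"
```

```text
t 8.4 tcp loc [  2.3 -20.5] z 212.0 F [ 0.3  2.4 -1.1] gap 0.0
tool x,y world [[-1.0, -0.017, 0.0], [-0.017, 1.0, 0.0]]
attempt to get argmax of an empty sequence
sphere knob [  8.5 -37.7] z 194.9 fore 0.059 [249, 188, 12, 20, 98]
none
```

>>> arm_command --series '[[[0,0,0,0,-2,0,1],[0,0,0,0,-3,0,1],[0,0,0,0,-4,0,1],[0,0,0,0,-4,0,1]]]'

```text
clock: 8.9
tcp_pos: [617.0, 90.8, 211.8]
ee_rot: [-0.008, 1.0, 0.001, -0.0]
wrist_force: [-0.5, 8.2, -2.9]
finger_gap: 0.001
grip_force: 3.4
```

```bash
python3 -c "
from h import *
s,t=rep1()"
```

```text
t 8.9 tcp loc [  2.3 -23.4] z 211.8 F [-0.5  8.2 -2.9] gap 0.0
tool x,y world [[-1.0, -0.017, 0.0], [-0.017, 1.0, 0.002]]
attempt to get argmax of an empty sequence
sphere knob [  9.3 -37.2] z 195.0 fore 0.064 [249, 189, 12, 19, 86]
none
```

The force rose to 8 N, so the stop has been reached. I retreat and go round behind it.

>>> arm_command --series '[[[0,0,0,0,10,0,1],[0,0,0,0,25,0,1],[0,0,0,0,25,-30,1],[0,0,0,0,25,-58,1],[0,0,0,30,20,-58,1],[0,0,0,60,0,-58,1],[0,0,0,78,-16,-58,1],[0,0,0,78,-16,-58,1]]]'

```text
clock: 9.8
tcp_pos: [537.2, 71.7, 270.2]
ee_rot: [-0.008, 1.0, -0.001, -0.001]
wrist_force: [0.0, 0.4, 0.4]
finger_gap: -0.002
grip_force: 0.0
```

```bash
python3 -c "
from h import *
s,t=rep1();cv2.imwrite('pics/s6.png',s['color'][100:340,150:450,::-1].repeat(2,0).repeat(2,1))"
```

```text
t 9.8 tcp loc [-77.1 -44. ] z 270.2 F [0.  0.4 0.4] gap -0.0
tool x,y world [[-1.0, -0.017, 0.001], [-0.017, 1.0, -0.001]]
attempt to get argmax of an empty sequence
sphere knob [  4.6 -36.8] z 195.3 fore 0.032 [249, 188, 12, 20, 167]
none
```

View pics/s6.png

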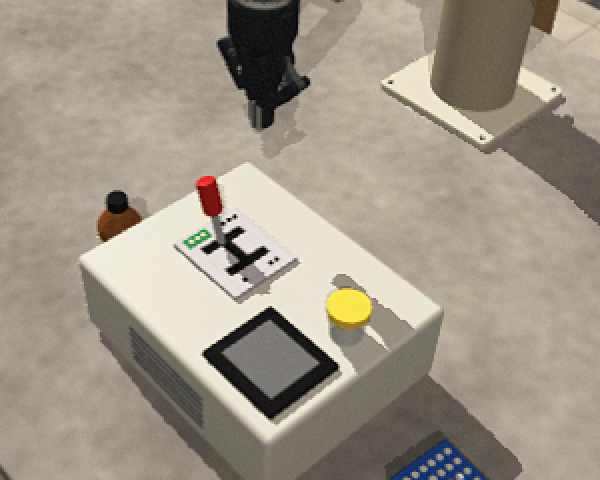

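The lever now leans right at the cross passage, with the grip at (208,196) in this crop. Next I descend behind it and push forward.

>>> arm_command --series '[[[0,0,0,0,5,40,1],[0,0,0,0,5,80,1],[0,0,0,-10,5,80,1],[0,0,0,-25,5,80,1],[0,0,0,-40,5,80,1],[0,0,0,-48,5,80,1],[0,0,0,-56,5,80,1],[0,0,0,-64,5,80,1],[0,0,0,-70,5,80,1],[0,0,0,-76,5,80,1],[0,0,0,-82,5,80,1],[0,0,0,-82,5,80,1]]]'

```text
clock: 11.1
tcp_pos: [621.8, 79.0, 189.8]
ee_rot: [-0.009, 1.0, 0.0, 0.0]
wrist_force: [-1.4, -0.6, 0.2]
finger_gap: -0.002
grip_force: 0.6
```

```bash
python3 -c "
from h import *
s,t=rep1()"
```

```text
t 11.1 tcp loc [  7.3 -35.2] z 189.8 F [-1.4 -0.6  0.2] gap -0.0
tool x,y world [[-1.0, -0.017, -0.0], [-0.017, 1.0, 0.0]]
attempt to get argmax of an empty sequence
sphere knob [ 34.4 -35.2] z 191.7 fore 0.238 [238, 196, 14, 19, 170]
none
```

>>> arm_command --series '[[[0,0,0,-3,0,0,1],[0,0,0,-6,0,0,1],[0,0,0,-8,0,0,1],[0,0,0,-8,0,0,1]]]'

```text
clock: 11.6
tcp_pos: [629.5, 79.0, 189.9]
ee_rot: [-0.009, 1.0, -0.0, -0.0]
wrist_force: [-2.1, 0.6, -1.1]
finger_gap: 0.003
grip_force: 0.9
```

```bash
python3 -c "
from h import *
s,t=rep1()"
```

```text
t 11.6 tcp loc [ 15. -35.] z 189.9 F [-2.1  0.6 -1.1] gap 0.0
tool x,y world [[-1.0, -0.017, 0.0], [-0.017, 1.0, -0.0]]
attempt to get argmax of an empty sequence
sphere knob [ 41.8 -35.7] z 189.6 fore 0.291 [235, 198, 15, 19, 171]
none
```

>>> arm_command --series '[[[0,0,0,-2,0,0,1],[0,0,0,-4,0,0,1],[0,0,0,-5,0,0,1],[0,0,0,-5,0,0,1]]]'

```text
clock: 12.1
tcp_pos: [633.0, 79.1, 189.4]
ee_rot: [-0.009, 1.0, -0.0, -0.002]
wrist_force: [-6.8, 0.1, -0.6]
finger_gap: 0.004
grip_force: 3.0
```

>>> arm_command --series '[[[0,0,0,-2,0,0,1],[0,0,0,-2,0,0,1],[0,0,0,-2,0,0,1]]]'

```text
clock: 12.4
tcp_pos: [634.3, 79.2, 189.1]
ee_rot: [-0.009, 1.0, -0.0, -0.002]
wrist_force: [-7.7, 0.9, -0.1]
finger_gap: -0.003
grip_force: 3.8
```

>>> arm_command --series '[[[0,0,0,15,0,0,1],[0,0,0,40,0,0,1],[0,0,0,70,0,-20,1],[0,0,0,90,0,-60,1],[0,0,0,120,0,-90,1],[0,0,0,150,40,-90,1],[0,0,0,180,80,-90,1],[0,0,0,190,120,-90,1],[0,0,0,190,160,-90,1],[0,0,0,190,200,-90,1],[0,0,0,190,220,-90,1],[0,0,0,190,220,-90,1]]]'

```text
clock: 13.6
tcp_pos: [443.3, 298.7, 280.7]
ee_rot: [-0.01, 1.0, 0.001, 0.001]
wrist_force: [0.0, -0.3, -0.4]
finger_gap: 0.005
grip_force: 0.0
```

```bash
python3 -c "
from h import *
s,t=rep1()
for nm,lo,hi,bs,bt in[('lid',(22,150,120),(32,255,255),(300,230,350,280),(190,185,230,225)),('blue',(105,150,60),(120,255,255),(330,310,420,390),(115,185,180,240))]:
  try:
    a,b=blob(s,lo,hi,bs),blob(t,lo,hi,bt);print(nm,tri([s,t],[a[0],b[0]])[0],a[1],b[1])
  except Exception as e: print(nm,e)
c,st,_=blob(t,(0,0,0),(180,255,40),(345,172,375,208));print('cap',st,plane(t,c,115))
cv2.imwrite('pics/t7.png',t['color'][120:280,100:390,::-1].repeat(2,0).repeat(2,1))"
```

```text
t 13.6 tcp loc [-175.1  181.3] z 280.7 F [ 0.  -0.3 -0.4] gap 0.0
tool x,y world [[-1.0, -0.02, -0.003], [-0.02, 1.0, 0.002]]
knob loc [ 45.5 -40.9] z 189.9 res 6.1 [[235, 198, 15, 19, 164], [301, 167, 9, 9, 54]]
sphere knob [ 42.2 -35.7] z 189.4 fore 0.294 [235, 198, 15, 19, 164]
sphere knob [ 51.8 -45.8] z 183.1 fore 0.371 [301, 167, 9, 9, 54]
lid [603.59008535 285.99597576 168.86201083] [314 245  22  20 344] [200 193  20  20 322]
blue [622.90954793 479.10178418  23.69351619] [ 344  320   68   68 1773] [120 195  48  34 702]
cap [354 177  13  12 120] [654.05508308 -65.64429827 115.        ]
```

View pics/t7.png

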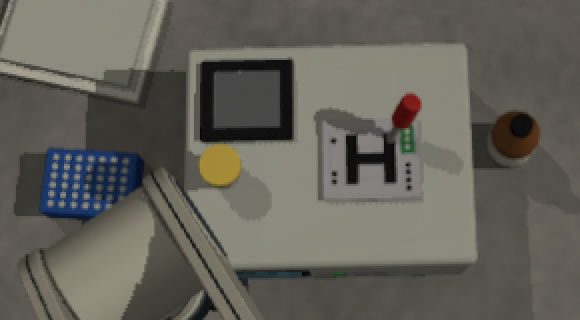

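In this crop the lever leans fully forward and right, with its grip at (405,110) and its stem at the forward end of the right lane. The cup, box and bottle have not moved, and the arm is clear.

```bash
python3 -c "
from plant import arm
print(arm.hand_in())"
```

```text
the job is handed in; nothing more can be done
None
```

I handed the job in at about 13.6 s. The camera shows the lever home in slot three, the cup, bottle and tip box where they started, and the arm clear of everything; the hand-in gave no verdict. On the way, a finger knuckle pressed on the grip's top at up to 29 N, under the 40 N limit.

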